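# Lock the shop's cash box with its tee key

## Robot

A 6-joint arm with a two-finger parallel gripper is mounted at the origin on a cart in front of the work surface, level with it; the furniture and walls round the work are solid. World frame = base frame: x ahead of the robot, y to its left, z up, the work surface at z = 0. Lengths are in m, angles in rad, forces in N, time in s.
With the tool pointing down it reaches from about 0.225 to 0.875 m from the base axis. Payload 3.4 kg.
Tool frame: the origin (TCP) lies at the very end of the fingers, on their centre line; the grasp point (between the pads) lies 19 mm behind it (manip.pinch_z is the distance from the TCP to the grasp point, in m); z points along the fingers, y is the line along which they close (so a half turn about z gives the same grasp; the last joint's range is limited). The gripper opens to 85 mm and grips with 20 to 120 N. Pads are 22 mm wide; open, the fingers measure 114 mm over their backs; the gripper's body (76 mm by 85 mm) begins 54 mm behind the grasp point. The pads swing forward as they close: fully open they stand 13 mm farther back than shut.
Start: joints at [-1.425, 0.276, 1.505, -0, 1.361, -0.121], TCP at [0.152, -0.555, 0.231] pointing down, gripper open.
Joint ranges: [-2.89, 2.89], [-0.75, 2.08], [0.22, 2.7], [-1.18, 4.32], [0.11, 2.71], [-2.7, 2.7]. Speed limits (rad/s): [2.57, 2.57, 3.14, 3.14, 3.14, 3.14].

## Interface

Orientations are given as a unit quaternion [w, x, y, z].
In Python, from rig import manip gives the robot as it stands. The module is installed in compiled form; this text tells all that it offers.
- The arm moves only by the shell command python3 -m jog 'ROWS' [FORCE]. ROWS is JSON, a list of rows, each an object of numbers: "dx", "dy", "dz": the shift along the tool's x, y, z each as a share of 25 cm, from -1 to 1; "ax", "ay", "az": the turn, a rotation vector about the tool's x, y, z each as a share of 90 degrees, from -1 to 1; "grip": the opening, from -1 (shut) to 1 (fully open), so that 0 is half open. A call has 1 to 5 rows; each row is the pose to reach, as a shift and turn from the pose commanded when the call began, along the tool's axes at that moment; what a row does not reach only later rows make up. A row lasts 1/12 s, in which the tool goes at most 41.7 mm and 7.16 degrees, less where a joint would pass 70% of its speed; a pose out of reach is approached as far as the arm can. A call with a number of a shift or a turn outside -1 to 1 is refused whole. A call with a gripper value outside its range is refused whole. The fingers move at their own pace and stop on an object; FORCE is the grip in N (left out, the last holds). Time passes only in rows, so rows that repeat a pose let the fingers close. It gives the time, the measured TCP pose, the force, the opening and the grip force at its end, in the units of the state.
- manip.get_state(): the state, without advancing time (a new reading comes with each control period).
- manip.get_image(name): name is "scene" or "top"; returns a dict with "img" (384x512x3 uint8, red, green, blue), "mtx" (3x3 intrinsics, pixels), "world_to_cam" (4x4, takes a point from world to camera coordinates). Camera axes: x right, y down, z forward; pixel columns grow to the right and rows downward; lengths in m; the calibration is good to about 2 mm. A picture is of the moment at which its call begins. There is no depth.
- manip.sign_off(): hands the job in; it is judged then, once.
The state is a dict: "clock": time; "qpos": joint angles; "qd": joint speeds; "effort": joint torques, N m; "position": TCP position; "ee_rot": TCP orientation; "contact_force": force on the tool from outside, world axes, zero at the start; "moment": the same for the moment, N m; "width": finger opening in m; "gripper_force": force on a finger pad.
Only numpy, scipy, OpenCV 4.12 (cv2) and the standard library are available. Lean on these libraries where they do the work, as an engineer would, in place of code of your own. Each camera call takes 0.05 s, during which the arm holds its last target. There are 200 camera calls.

## Task

Lock the cash box: take the key with the tee-bar handle out of the wooden key block, put it upright into the slot of the lock on the cash box until its collar sits down on the lock, turn it clockwise (seen from above) to the stop, and leave it standing in the lock. Leave the round-knobbed key in the block.

Things in the scene. Friction and masses are not known exactly. Their poses are not given: they have to be found in the camera images.
- tee_key: Right key, loose, upright in a bore of the fixed wood block (72x180x45 mm high). Origin: underside of its collar (54 mm wide, 5 thick), resting on the block; z up. Tee bar: 60 mm along x, 14 along y, 32 to 52 mm above the origin; shank 14 mm wide. Blade 24 mm long below the collar: 40 mm along x, 8 along y; its last 6 mm 34x6. Half a turn makes no difference. 0.12 kg.
- knob_key: Wrong key, plain steel like the other, loose, upright in the block's other bore, 100 mm away. Same collar, but a round knob (34 mm wide, top 53 mm above the origin) and a round pin. Origin: centre of the collar's underside.
- keyhole (a point): Centre of the slot's mouth in the brass plug on the fixed grey cash box (144x204 mm, lid 56 mm high), 87 mm above the table. Turns with the plug: z up, x along the slot, 56 (x) by 22 mm (y), 31 deep. Blade play 7 mm a side along y, 8 along x: the key turns about 21 degrees (0.37 rad) before the plug follows. Ring round the plug: radius 37 to 50, 2 mm higher. Key home: its origin is here.
- lock (a joint): Turn of the plug in rad, growing clockwise seen from above; starts at 0 to 0.12, stop at 0.90 (52 degrees, locked). Friction 0.08 N m, stays where left. A small black bar on the plug, in line with the slot, points at one black pip on the ring at 0, at the other at 0.90.
There are look-alikes about, which are no part of the job. Leave any green or turquoise look-alike of the tee_key alone.

How it is judged:
By the outcome, as a careful person would: the job done as asked, in the order asked, and still so for the second after the job is handed in, with the robot touching nothing.
It also fails if it takes over 40 s, if anything falls off the work surface, if the arm or the gripper's body presses on something with over 40 N, if the wrist force passes 120 N, or if a joint passes its speed limit or range.

## Working session

There is one attempt and no reset: what is moved stays moved. The work goes in short steps, Python scripts to look and compute and a shell command to move; the robot and the scene stay as the last step left them, time stands still between calls to the robot, and variables do not carry over. Pictures are saved under pics/ and viewed, at most 10 in all, crops included, and the job is handed in when it is done.

```bash
mkdir -p pics
python3 - <<'E'
from rig import manip
import cv2,numpy as np,pickle
d={}
for n in("scene","top"):
    r=manip.get_image(n);d[n]=r
    cv2.imwrite(f"pics/{n}0.png",cv2.resize(r["img"][:,:,::-1],(800,600),interpolation=cv2.INTER_CUBIC))
    print(n,r["mtx"].tolist(),np.round(r["world_to_cam"],4).tolist())
pickle.dump(d,open("im0.pkl","wb"))
s=manip.get_state();print(s["position"],s["ee_rot"],s["clock"],manip.pinch_z)
E
```

```text
scene [[464.6494935081825, 0.0, 251.201238550373], [0.0, 464.6494935081825, 196.35082376472403], [0.0, 0.0, 1.0]] [[-0.5895, -0.8078, 0.0013, 0.3656], [-0.4737, 0.3443, -0.8106, 0.3167], [0.6543, -0.4785, -0.5856, 1.1391], [0.0, 0.0, 0.0, 1.0]]
top [[348.2611145779926, 0.0, 254.84394078254115], [0.0, 348.2611145779926, 188.96439872644194], [0.0, 0.0, 1.0]] [[0.0295, -0.9992, 0.0278, 0.0388], [-0.9935, -0.0324, -0.1094, 0.5545], [0.1103, -0.0244, -0.9936, 0.8798], [0.0, 0.0, 0.0, 1.0]]
[ 0.1515265  -0.55416749  0.23050079] [-8.55679093e-04  9.91115425e-01  1.33001813e-01 -1.18546243e-05] 0.1 0.0187
```

View pics/scene0.png

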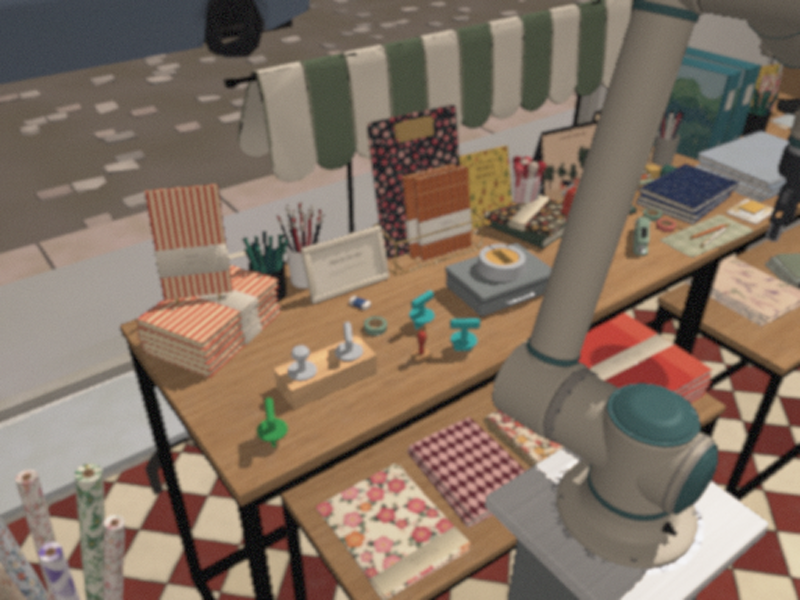

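View pics/top0.png

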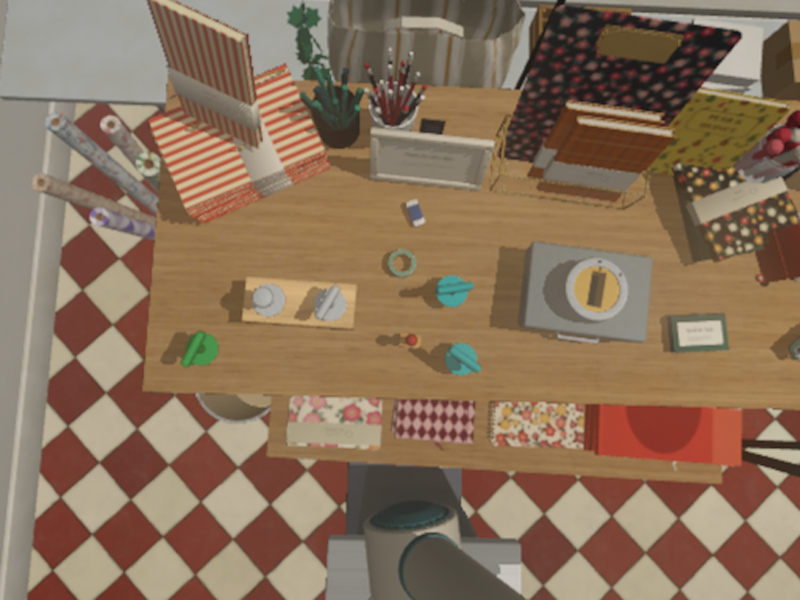

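The key block is at about (300,302) of the top view, with the tee key on its right at (330,302) and the knob key at (267,298). The cash box lock is at about (597,288). Next I'll enlarge both.

Run:
```python
import cv2,numpy as np,pickle
d=pickle.load(open("im0.pkl","rb"))
t=d["top"]["img"][:,:,::-1];s=d["scene"]["img"][:,:,::-1]
f=lambda im,x,y,w,h,W,H:cv2.resize(im[y:y+h,x:x+w],(W,H),interpolation=cv2.INTER_CUBIC)
a=np.vstack([np.hstack([f(t,180,170,50,40,400,320),f(t,355,165,50,40,400,320)]),
 np.hstack([f(s,175,200,70,49,400,280),f(s,285,150,70,49,400,280)])])
cv2.imwrite("pics/crop1.png",a)
```

```text
(no output)
```

View pics/crop1.png

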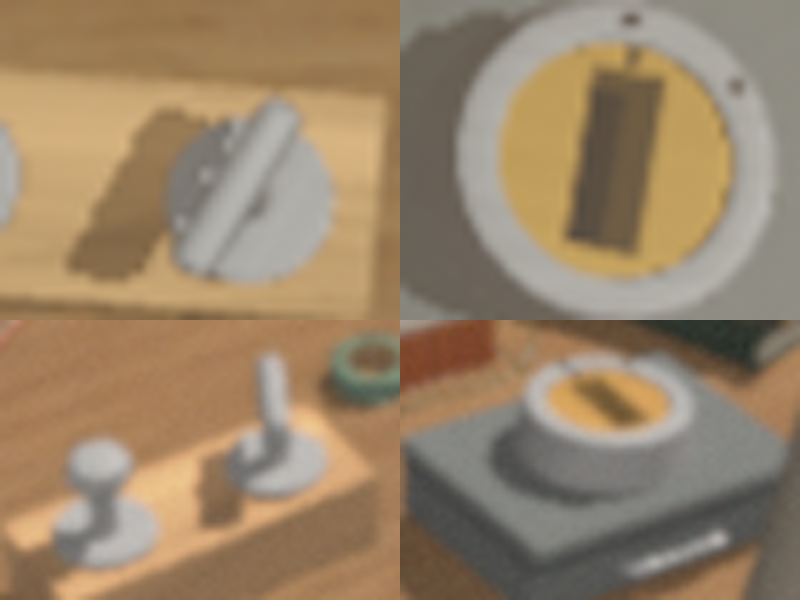

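Top left: collar centre is (251,200), with the tee bar ends at about (285,103) and (195,267). Top right: slot corners are (595,68), (663,78), (637,253) and (566,240), with pips at (630,18) and (737,87).

```bash
cat > h.py <<'E'
import numpy as np,pickle
from scipy.spatial.transform import Rotation as R
def world(im,uv,z):
    K,T=im["mtx"],im["world_to_cam"]
    r=T[:3,:3].T@np.linalg.inv(K)@[*uv,1]; c=-T[:3,:3].T@T[:3,3]
    return c+r*(z-c[2])/r[2]
def proj(im,p):
    q=im["world_to_cam"]@[*p,1];q=im["mtx"]@q[:3];return q[:2]/q[2]
def rows(target,yaw,s):
    "shift/turn shares to bring TCP to target, tool down with finger line (tool y) at yaw"
    q=s["ee_rot"];r=R.from_quat([q[1],q[2],q[3],q[0]])
    best=None
    for k in(0,np.pi):
        y=np.array([np.cos(yaw+k),np.sin(yaw+k),0]);z=np.array([0,0,-1.]);g=R.from_matrix(np.c_[np.cross(y,z),y,z])
        v=(r.inv()*g).as_rotvec()
        print("d",np.round(r.inv().apply(np.array(target)-s["position"])/.25,4),"a",np.round(v/(np.pi/2),4))
E
python3 - <<'E'
from h import *
d=pickle.load(open("im0.pkl","rb"));t=d["top"];s=d["scene"]
P=lambda x,y,ox,oy:((x+.5)/8-.5+ox,(y+.5)/8-.5+oy)
a=lambda p,q:np.degrees(np.arctan2(*(q-p)[1::-1]))
c=world(t,P(251,200,180,170),.050);print("collar",c)
e1=world(t,P(285,103,180,170),.097);e2=world(t,P(195,267,180,170),.097);print("bar",(e1+e2)/2,a(e2,e1),np.linalg.norm(e1-e2))
C=[world(t,P(*p,355,165),.087) for p in[(595,68),(663,78),(637,253),(566,240)]]
k=np.mean(C,0);print("hole",k,a((C[2]+C[3])/2,(C[0]+C[1])/2),np.linalg.norm(C[0]-C[3]),np.linalg.norm(C[0]-C[1]))
print("plug",world(t,P(616,161,355,165),.087))
for p in[(630,18),(737,87)]: print("pip",a(k,world(t,P(*p,355,165),.089)))
for p,(ox,oy) in((c,(175,200)),(k,(285,150))):
    u=proj(s,p);print("scene crop",(u-[ox,oy])*400/70+[0,0])
from rig import manip
st=manip.get_state();r=R.from_quat(np.roll(st["ee_rot"],-1));print(r.as_matrix().round(3))
E
```

```text
collar [0.53285151 0.16757712 0.05      ]
bar [0.53310414 0.16626968 0.097     ] -26.20511879091123 0.05617361522028941
hole [ 0.57216972 -0.38129097  0.087     ] -10.48959717023817 0.05523180816897431 0.021562692188300356
plug [ 0.57168677 -0.38149714  0.087     ]
pip -6.115740970930716
pip -57.976474998332755
scene crop [273.93962786 136.14474005]
scene crop [349.83745839  12.9270342 ]
[[ 0.965  0.264 -0.   ]
 [ 0.264 -0.965  0.002]
 [ 0.    -0.002 -1.   ]]
```

Run:
```python
from h import *
d=pickle.load(open("im0.pkl","rb"));t=d["top"];s=d["scene"]
P=lambda x,y:((x-400+.5)/8-.5+355,(y+.5)/8-.5+165)
a=lambda p,q:np.degrees(np.arctan2(*(q-p)[1::-1]))
C=[world(t,P(*p),.087) for p in[(595,68),(663,78),(637,253),(566,240)]]
k=np.mean(C,0);print("hole",k,a((C[2]+C[3])/2,(C[0]+C[1])/2))
print("plug",world(t,P(616,161),.087))
for p in[(630,18),(737,87)]: print("pip",a(k,world(t,P(*p),.089)))
u=proj(s,k);print("scene crop",(u-[285,150])*400/70+[400,320])
from rig import manip
rows([.533,.1675,.19],np.radians(-26.2+90),manip.get_state())
```

```text
hole [ 0.5680319  -0.25574181  0.087     ] -9.569980128870572
plug [ 0.56755154 -0.25595418  0.087     ]
pip -5.553745803089412
pip -57.82940593707435
scene crop [605.28802199 398.75695309]
d [ 2.2329 -2.382   0.1665] a [-3.000e-04 -1.400e-03 -1.539e+00]
d [ 2.2329 -2.382   0.1665] a [-1.10e-03  3.00e-04  4.61e-01]
```

```bash
r='x'; python3 -m jog '[{"dx":0.558,"dy":-0.595,"dz":0.04,"grip":1},{"dx":0.558,"dy":-0.595,"dz":0.04,"grip":1},{"dx":0.558,"dy":-0.595,"dz":0.04,"grip":1},{"dx":0.558,"dy":-0.595,"dz":0.04,"grip":1},{"dx":0.558,"dy":-0.595,"dz":0.04,"grip":1}]' && python3 -m jog '[{"dx":0.558,"dy":-0.595,"dz":0.04,"grip":1},{"dx":0.558,"dy":-0.595,"dz":0.04,"grip":1},{"dx":0.558,"dy":-0.595,"dz":0.04,"grip":1},{"dx":0.558,"dy":-0.595,"dz":0.04,"grip":1},{"dx":0.558,"dy":-0.595,"dz":0.04,"grip":1}]' && python3 -m jog '[{"dx":0.558,"dy":-0.595,"dz":0,"grip":1},{"dx":0.558,"dy":-0.595,"dz":0,"grip":1},{"dx":0.558,"dy":-0.595,"dz":0,"grip":1},{"dx":0.558,"dy":-0.595,"dz":0,"grip":1},{"dx":0.558,"dy":-0.595,"dz":0,"grip":1}]' && python3 -m jog '[{"dx":0.558,"dy":-0.595,"dz":0,"grip":1},{"dx":0.558,"dy":-0.595,"dz":0,"grip":1},{"dx":0.558,"dy":-0.595,"dz":0,"grip":1},{"dx":0.558,"dy":-0.595,"dz":0,"grip":1},{"dx":0.558,"dy":-0.595,"dz":0,"grip":1}]'
python3 -m jog '[{"az":-0.39},{"az":-0.39},{"az":-0.39},{"az":-0.39},{"az":-0.39}]' && python3 -m jog '[{"az":-0.39},{"az":-0.39},{"az":-0.39},{"az":-0.39},{"az":-0.39}]' && python3 -m jog '[{"az":-0.38},{"az":-0.38},{"az":-0.38},{"az":-0.38},{"az":-0.38}]' && python3 -m jog '[{"az":-0.38},{"az":-0.38},{"az":-0.38},{"az":-0.38},{"az":-0.38}]'
python3 - <<'E'
from h import *
from rig import manip
s=manip.get_state();print(s["qpos"],s["position"],s["clock"])
rows([.533,.1675,.10],np.radians(-26.2+90),s)
E
```

```text
[-1.42498224e+00  2.76552311e-01  1.50604092e+00 -2.51338640e-06
  1.36071094e+00 -1.20979668e-01] [ 0.1515265  -0.55416749  0.23050079] 0.1
d [ 2.2328 -2.3814  0.5265] a [-3.000e-04 -1.400e-03 -1.539e+00]
d [ 2.2328 -2.3814  0.5265] a [-1.10e-03  3.00e-04  4.61e-01]schema error: expected keys dx, dy, dz, ax, ay, az, grip
schema error: expected keys dx, dy, dz, ax, ay, az, grip
```

```bash
python3 -m jog '[{"dx":0.558,"dy":-0.595,"dz":0.04,"ax":0,"ay":0,"az":0,"grip":1},{"dx":0.558,"dy":-0.595,"dz":0.04,"ax":0,"ay":0,"az":0,"grip":1},{"dx":0.558,"dy":-0.595,"dz":0.04,"ax":0,"ay":0,"az":0,"grip":1},{"dx":0.558,"dy":-0.595,"dz":0.04,"ax":0,"ay":0,"az":0,"grip":1},{"dx":0.558,"dy":-0.595,"dz":0.04,"ax":0,"ay":0,"az":0,"grip":1}]' && python3 -m jog '[{"dx":0.558,"dy":-0.595,"dz":0.04,"ax":0,"ay":0,"az":0,"grip":1},{"dx":0.558,"dy":-0.595,"dz":0.04,"ax":0,"ay":0,"az":0,"grip":1},{"dx":0.558,"dy":-0.595,"dz":0.04,"ax":0,"ay":0,"az":0,"grip":1},{"dx":0.558,"dy":-0.595,"dz":0.04,"ax":0,"ay":0,"az":0,"grip":1},{"dx":0.558,"dy":-0.595,"dz":0.04,"ax":0,"ay":0,"az":0,"grip":1}]'
python3 - <<'E'
from h import *
from rig import manip
s=manip.get_state();print(s["qpos"],s["position"],s["clock"])
rows([.533,.1675,.19],np.radians(-26.2+90),s)
E
```

```text
clock: 0.52
position: [0.2473, -0.3717, 0.2207]
ee_rot: [-0.001, 0.991, 0.133, 0.0]
contact_force: [1.1, 0.7, 0.4]
width: 0.0853
gripper_force: 0.0
clock: 0.93
position: [0.3425, -0.1917, 0.211]
ee_rot: [-0.0, 0.991, 0.133, 0.0]
contact_force: [0.6, -0.0, 0.4]
width: 0.0857
gripper_force: 0.0
[-6.88412226e-01  9.82929609e-03  1.88392446e+00  4.90801151e-04
  1.24816961e+00  6.15611408e-01] [ 0.34246607 -0.19165035  0.21104671] 0.9333
d [ 1.1137 -1.185   0.085 ] a [-0.0000e+00 -5.0000e-04 -1.5392e+00]
d [ 1.1137 -1.185   0.085 ] a [-4.000e-04  0.000e+00  4.608e-01]
```

```bash
python3 -m jog '[{"dx":0.557,"dy":-0.59,"dz":0.04,"ax":0,"ay":0,"az":0,"grip":1},{"dx":0.557,"dy":-0.59,"dz":0.04,"ax":0,"ay":0,"az":0,"grip":1},{"dx":0.557,"dy":-0.59,"dz":0.04,"ax":0,"ay":0,"az":0,"grip":1},{"dx":0.557,"dy":-0.59,"dz":0.04,"ax":0,"ay":0,"az":0,"grip":1},{"dx":0.557,"dy":-0.59,"dz":0.04,"ax":0,"ay":0,"az":0,"grip":1}]' >/dev/null&& python3 -m jog '[{"dx":0.557,"dy":-0.59,"dz":0.04,"ax":0,"ay":0,"az":-0.39,"grip":1},{"dx":0.557,"dy":-0.59,"dz":0.04,"ax":0,"ay":0,"az":-0.39,"grip":1},{"dx":0.557,"dy":-0.59,"dz":0.04,"ax":0,"ay":0,"az":-0.39,"grip":1},{"dx":0.557,"dy":-0.59,"dz":0.04,"ax":0,"ay":0,"az":-0.39,"grip":1},{"dx":0.557,"dy":-0.59,"dz":0.04,"ax":0,"ay":0,"az":-0.39,"grip":1}]' >/dev/null
python3 -m jog '[{"dx":0,"dy":0,"dz":0,"ax":0,"ay":0,"az":-0.39,"grip":1},{"dx":0,"dy":0,"dz":0,"ax":0,"ay":0,"az":-0.39,"grip":1},{"dx":0,"dy":0,"dz":0,"ax":0,"ay":0,"az":-0.39,"grip":1},{"dx":0,"dy":0,"dz":0,"ax":0,"ay":0,"az":-0.39,"grip":1},{"dx":0,"dy":0,"dz":0,"ax":0,"ay":0,"az":-0.39,"grip":1}]' >/dev/null
python3 -m jog '[{"dx":0,"dy":0,"dz":0,"ax":0,"ay":0,"az":-0.38,"grip":1},{"dx":0,"dy":0,"dz":0,"ax":0,"ay":0,"az":-0.38,"grip":1},{"dx":0,"dy":0,"dz":0,"ax":0,"ay":0,"az":-0.38,"grip":1},{"dx":0,"dy":0,"dz":0,"ax":0,"ay":0,"az":-0.38,"grip":1},{"dx":0,"dy":0,"dz":0,"ax":0,"ay":0,"az":-0.38,"grip":1}]'
python3 - <<'E'
from h import *
from rig import manip
s=manip.get_state();print(s["qpos"],s["position"],s["clock"])
rows([.533,.1675,.12],np.radians(-26.2+90),s)
E
```

```text
clock: 2.6
position: [0.5328, 0.1638, 0.1908]
ee_rot: [-0.0, 0.5, 0.866, -0.0]
contact_force: [0.4, -0.1, -0.3]
width: 0.0853
gripper_force: 0.0
[ 1.73469153e-01  2.75968811e-01  1.60856884e+00 -1.30585979e-04
  1.25820790e+00 -3.50352961e-01] [0.53279249 0.16377286 0.19076217] 2.6
d [0.0124 0.0085 0.283 ] a [-0.0006 -0.0004 -0.3754]
d [0.0124 0.0085 0.283 ] a [-5.0000e-04  8.0000e-04  1.6246e+00]
```

```bash
python3 -m jog '[{"dx":0.012,"dy":0.009,"dz":0,"ax":0,"ay":0,"az":-0.375,"grip":0},{"dx":0.012,"dy":0.009,"dz":0,"ax":0,"ay":0,"az":-0.375,"grip":0},{"dx":0.012,"dy":0.009,"dz":0.1,"ax":0,"ay":0,"az":-0.375,"grip":0},{"dx":0.012,"dy":0.009,"dz":0.2,"ax":0,"ay":0,"az":-0.375,"grip":0},{"dx":0.012,"dy":0.009,"dz":0.28,"ax":0,"ay":0,"az":-0.375,"grip":0}]'
python3 - <<'E'
from h import *
from rig import manip
import cv2
s=manip.get_state();print(s["qpos"],s["position"],s["clock"])
rows([.533,.1672,.068],np.radians(-26.2+90),s)
a=manip.get_image("top")["img"][150:230,160:260,::-1];b=manip.get_image("scene")["img"][175:255,160:260,::-1]
cv2.imwrite("pics/g1.png",np.hstack([cv2.resize(x,(400,320),interpolation=2) for x in(a,b)]))
E
```

```text
clock: 3.02
position: [0.5329, 0.1674, 0.1197]
ee_rot: [-0.001, 0.227, 0.974, -0.0]
contact_force: [-0.4, -0.2, -0.8]
width: 0.043
gripper_force: 0.0
[ 1.79929036e-01  3.36997575e-01  1.71034640e+00 -1.26808884e-04
  1.09548847e+00 -9.32897388e-01] [0.53287805 0.16742548 0.1197457 ] 3.0167
d [-0.001  -0.0004  0.207 ] a [-0.0005 -0.0006 -0.0004]
d [-0.001  -0.0004  0.207 ] a [-9.0000e-04  8.0000e-04  1.9996e+00]
```

View pics/g1.png

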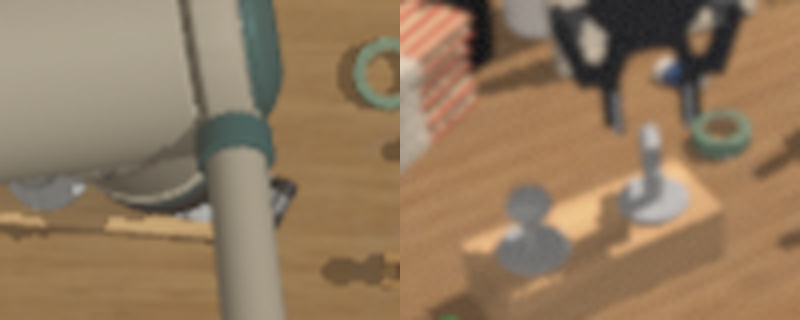

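The open fingers straddle the tee bar: fingertips at (617,125) and (692,120), bar top at (652,128). I'll go down and grip.

```bash
python3 -m jog '[{"dx":0,"dy":0,"dz":0.1,"ax":0,"ay":0,"az":0,"grip":0},{"dx":0,"dy":0,"dz":0.207,"ax":0,"ay":0,"az":0,"grip":0},{"dx":0,"dy":0,"dz":0.207,"ax":0,"ay":0,"az":0,"grip":0},{"dx":0,"dy":0,"dz":0.207,"ax":0,"ay":0,"az":0,"grip":-0.5},{"dx":0,"dy":0,"dz":0.207,"ax":0,"ay":0,"az":0,"grip":-1}]' 60;  python3 -m jog '[{"dx":0,"dy":0,"dz":0,"ax":0,"ay":0,"az":0,"grip":-1},{"dx":0,"dy":0,"dz":0,"ax":0,"ay":0,"az":0,"grip":-1},{"dx":0,"dy":0,"dz":0,"ax":0,"ay":0,"az":0,"grip":-1},{"dx":0,"dy":0,"dz":0,"ax":0,"ay":0,"az":0,"grip":-1}]'; python3 -c "
from rig import manip;print(manip.get_state()['moment'])"
```

```text
clock: 3.53
position: [0.5349, 0.1678, 0.0711]
ee_rot: [0.001, 0.23, 0.973, 0.0]
contact_force: [1.3, 0.2, 1.0]
width: 0.019
gripper_force: 0.0
clock: 3.87
position: [0.5353, 0.1678, 0.0716]
ee_rot: [0.002, 0.23, 0.973, 0.001]
contact_force: [0.5, -0.1, 7.1]
width: 0.013
gripper_force: 60.5
[-0.05180401  0.03074362 -0.05559733]
```

```bash
python3 -m jog '[{"dx":0,"dy":0,"dz":-0.08,"ax":0,"ay":0,"az":0,"grip":-1},{"dx":0,"dy":0,"dz":-0.16,"ax":0,"ay":0,"az":0,"grip":-1},{"dx":0,"dy":0,"dz":-0.3,"ax":0,"ay":0,"az":0,"grip":-1},{"dx":0,"dy":0,"dz":-0.4,"ax":0,"ay":0,"az":0,"grip":-1},{"dx":0,"dy":0,"dz":-0.4,"ax":0,"ay":0,"az":0,"grip":-1}]'
python3 - <<'E'
from h import *
from rig import manip
import cv2
s=manip.get_state();print(s["qpos"],s["position"],s["clock"])
rows([.568,-.2558,.17],np.radians(-9.6+90),s)
im=manip.get_image("scene")
cv2.imwrite("pics/g2.png",cv2.resize(im["img"][130:250,150:290,::-1],(700,600),interpolation=2))
E
```

```text
clock: 4.28
position: [0.5371, 0.1683, 0.1755]
ee_rot: [0.005, 0.23, 0.973, 0.002]
contact_force: [1.9, 0.8, -0.1]
width: 0.0127
gripper_force: 59.5
[ 1.80003062e-01  2.88578918e-01  1.63055113e+00  4.22649659e-05
  1.21106668e+00 -9.27050057e-01] [0.5371017  0.1682922  0.17547763] 4.2833
d [-0.8692 -1.4621  0.0198] a [ 0.0035  0.0064 -0.1886]
d [-0.8692 -1.4621  0.0198] a [ 0.0092 -0.005   1.8114]
```

View pics/g2.png

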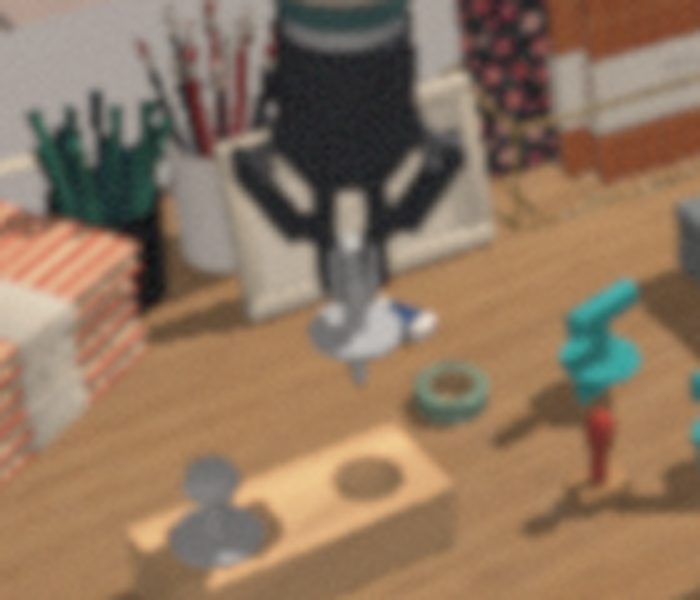

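The key is out and hangs straight, collar at (358,328), and the tee bore is empty. I'll carry it to the lock.

```bash
python3 -m jog '[{"dx":-0.06,"dy":-0.1,"dz":0,"ax":0,"ay":0,"az":0,"grip":-1},{"dx":-0.145,"dy":-0.243,"dz":0,"ax":0,"ay":0,"az":0,"grip":-1},{"dx":-0.23,"dy":-0.39,"dz":0,"ax":0,"ay":0,"az":0,"grip":-1},{"dx":-0.315,"dy":-0.53,"dz":0,"ax":0,"ay":0,"az":0,"grip":-1},{"dx":-0.4,"dy":-0.673,"dz":0,"ax":0,"ay":0,"az":0,"grip":-1}]' >/dev/null; python3 -m jog '[{"dx":-0.085,"dy":-0.143,"dz":0,"ax":0,"ay":0,"az":0,"grip":-1},{"dx":-0.17,"dy":-0.286,"dz":0,"ax":0,"ay":0,"az":0,"grip":-1},{"dx":-0.255,"dy":-0.429,"dz":0,"ax":0,"ay":0,"az":0,"grip":-1},{"dx":-0.34,"dy":-0.572,"dz":0,"ax":0,"ay":0,"az":0,"grip":-1},{"dx":-0.4,"dy":-0.673,"dz":0,"ax":0,"ay":0,"az":0,"grip":-1}]' 
python3 -m jog '[{"dx":-0.06,"dy":-0.1,"dz":0.01,"ax":0,"ay":0,"az":-0.06,"grip":-1},{"dx":-0.069,"dy":-0.115,"dz":0.02,"ax":0.003,"ay":0.006,"az":-0.12,"grip":-1},{"dx":-0.069,"dy":-0.115,"dz":0.02,"ax":0.003,"ay":0.006,"az":-0.189,"grip":-1},{"dx":-0.069,"dy":-0.115,"dz":0.02,"ax":0.003,"ay":0.006,"az":-0.189,"grip":-1}]'
python3 - <<'E'
from h import *
from rig import manip
import cv2
s=manip.get_state();print(s["qpos"],s["position"],s["clock"],s["moment"])
rows([.570,-.2555,.15],np.radians(-9.6+90),s)
a=manip.get_image("top")["img"][140:220,340:440,::-1];b=manip.get_image("scene")["img"][105:185,270:370,::-1]
cv2.imwrite("pics/g3.png",np.vstack([cv2.resize(x,(375,300),interpolation=2) for x in(a,b)]))
E
```

```text
clock: 5.17
position: [0.561, -0.2263, 0.1678]
ee_rot: [-0.001, 0.231, 0.973, -0.0]
contact_force: [0.6, 0.1, -1.5]
width: 0.0125
gripper_force: 59.4
clock: 5.5
position: [0.5634, -0.2566, 0.1623]
ee_rot: [-0.007, 0.083, 0.997, -0.0]
contact_force: [0.3, -0.0, -1.0]
width: 0.0127
gripper_force: 59.4
[-0.53584948  0.39163771  1.50518969 -0.00689096  1.25717699 -1.93776354] [ 0.56336365 -0.25659186  0.16226775] 5.5 [ 0.01493359  0.01511311 -0.03000847]
d [-0.0261  0.0088  0.0487] a [-0.001  -0.0089  0.0005]
d [-0.0261  0.0088  0.0487] a [ 1.3900e-02 -1.6000e-03 -1.9994e+00]
```

View pics/g3.png

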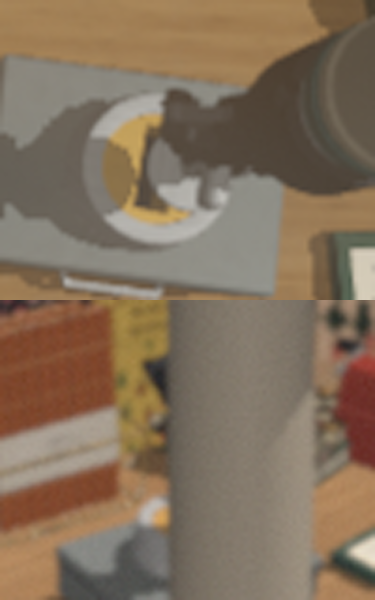

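```bash
python3 -m jog '[{"dx":-0.026,"dy":0.008,"dz":0.02,"ax":0,"ay":-0.009,"az":0,"grip":-1},{"dx":-0.026,"dy":0.008,"dz":0.06,"ax":0,"ay":-0.009,"az":0,"grip":-1},{"dx":-0.026,"dy":0.008,"dz":0.06,"ax":0,"ay":-0.009,"az":0,"grip":-1}]'
cat > ov.py <<'E'
from h import *
from rig import manip
import cv2,sys
s=manip.get_state();print(s["position"],s["clock"],s["moment"],s["contact_force"])
rows([.570,-.256,.1136],np.radians(-9.6+90),s)
im=manip.get_image("top");ox,oy,w,h,k=350,150,64,48,12
a=cv2.resize(im["img"][oy:oy+h,ox:ox+w,::-1],(w*k,h*k),interpolation=2)
r=R.from_quat(np.roll(s["ee_rot"],-1));th=np.linspace(0,2*np.pi,60)
def draw(pts,c): cv2.polylines(a,[np.int32([(proj(im,p)-[ox,oy]+.5)*k for p in pts])],True,c,1)
x=r.as_matrix()[:,0]; o=s["position"]-[0,0,.0266]+x*(.0019 if x[0]<0 else -.0019)
draw([o+[.027*np.cos(t),.027*np.sin(t),.005] for t in th],(0,0,255))
draw([o+[.027*np.cos(t),.027*np.sin(t),0] for t in th],(255,0,0))
K=np.array([.568,-.2558,.087]);draw([K+[.0372*np.cos(t),.0372*np.sin(t),0] for t in th],(0,255,0))
cv2.imwrite(sys.argv[1],a)
E
python3 ov.py pics/g4.png
```

```text
clock: 5.85
position: [0.5701, -0.254, 0.1472]
ee_rot: [0.0, 0.083, 0.997, -0.001]
contact_force: [-0.1, 0.0, -1.7]
width: 0.0128
gripper_force: 59.5
[ 0.57010495 -0.25402219  0.14715439] 5.85 [ 0.06779546  0.00019141 -0.00617926] [-0.14362966  0.00333375 -1.72889047]
d [-0.0008 -0.0076  0.1342] a [-0.0012  0.0004  0.0006]
d [-0.0008 -0.0076  0.1342] a [-6.0000e-04 -1.9000e-03 -1.9994e+00]
```

View pics/g4.png

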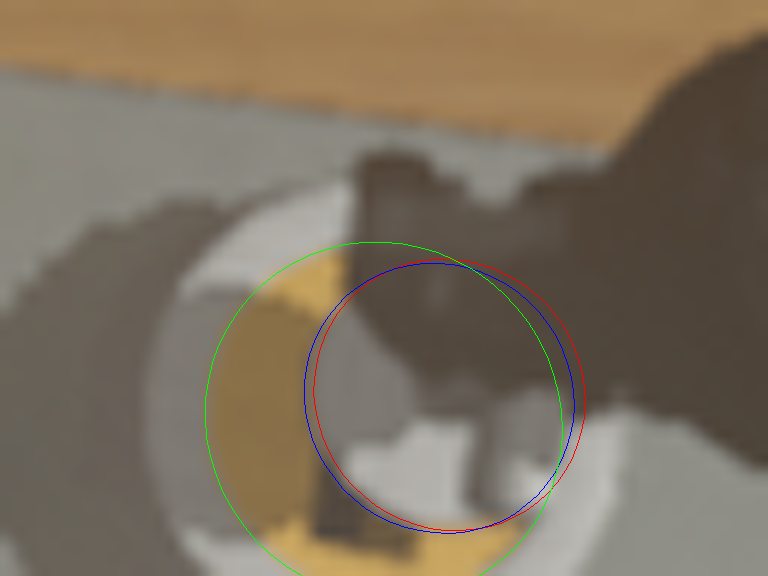

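The predicted collar outline (centre about (445,395)) matches the visible collar to about 1 mm. The slot end shows at (365,525) below it, as expected. Inserting now.

```bash
python3 -m jog '[{"dx":0,"dy":-0.008,"dz":0,"ax":0,"ay":0,"az":0,"grip":-1},{"dx":0,"dy":-0.008,"dz":0.04,"ax":0,"ay":0,"az":0,"grip":-1},{"dx":0,"dy":-0.008,"dz":0.08,"ax":0,"ay":0,"az":0,"grip":-1},{"dx":0,"dy":-0.008,"dz":0.115,"ax":0,"ay":0,"az":0,"grip":-1},{"dx":0,"dy":-0.008,"dz":0.115,"ax":0,"ay":0,"az":0,"grip":-1}]'
python3 - <<'E'
from h import *
from rig import manip
s=manip.get_state();print(s["position"],s["moment"])
rows([.570,-.256,.1136],np.radians(-9.6+90),s)
E
```

```text
clock: 6.32
position: [0.5693, -0.2566, 0.1179]
ee_rot: [-0.0, 0.083, 0.997, -0.001]
contact_force: [-0.9, 0.8, -1.8]
width: 0.0129
gripper_force: 59.4
[ 0.56932073 -0.2566484   0.11787565] [-0.02080098  0.00097746  0.03410297]
d [-0.0023  0.003   0.0171] a [-0.001  -0.0004  0.0004]
d [-0.0023  0.003   0.0171] a [ 6.0000e-04 -1.5000e-03 -1.9996e+00]
```

```bash
python3 -m jog '[{"dx":-0.002,"dy":0.003,"dz":0.009,"ax":0,"ay":0,"az":0,"grip":-1},{"dx":-0.002,"dy":0.003,"dz":0.018,"ax":0,"ay":0,"az":0,"grip":-1},{"dx":-0.002,"dy":0.003,"dz":0.018,"ax":0,"ay":0,"az":0,"grip":-1}]';python3 -m jog '[{"dx":0,"dy":0,"dz":0.004,"ax":0,"ay":0,"az":0,"grip":-1},{"dx":0,"dy":0,"dz":0.004,"ax":0,"ay":0,"az":0,"grip":-1}]'
```

```text
clock: 6.57
position: [0.5716, -0.2569, 0.116]
ee_rot: [0.002, 0.083, 0.997, -0.002]
contact_force: [0.5, 0.0, -0.9]
width: 0.0128
gripper_force: 59.4
clock: 6.73
position: [0.5717, -0.257, 0.1154]
ee_rot: [0.002, 0.083, 0.997, -0.002]
contact_force: [-0.3, 0.1, -1.7]
width: 0.0132
gripper_force: 59.4
```

```bash
for i in 1; do python3 -m jog '[{"dx":0,"dy":0,"dz":0.006,"ax":0,"ay":0,"az":0,"grip":-1},{"dx":0,"dy":0,"dz":0.006,"ax":0,"ay":0,"az":0,"grip":-1},{"dx":0,"dy":0,"dz":0.006,"ax":0,"ay":0,"az":0,"grip":-1}]'|egrep 'pos|cont';python3 -m jog '[{"dx":0,"dy":0,"dz":0.006,"ax":0,"ay":0,"az":0,"grip":-1},{"dx":0,"dy":0,"dz":0.006,"ax":0,"ay":0,"az":0,"grip":-1},{"dx":0,"dy":0,"dz":0.006,"ax":0,"ay":0,"az":0,"grip":-1}]'|egrep 'pos|cont'; done
```

```text
position: [0.5716, -0.2569, 0.1138]
contact_force: [-0.2, 0.8, -0.9]
position: [0.5718, -0.257, 0.1136]
contact_force: [-1.7, 0.8, 5.0]
```

The collar is seated: 5 N of contact at the predicted height. Turning clockwise.

```bash
cat > st.py <<'E'
from h import *
from rig import manip
s=manip.get_state();r=R.from_quat(np.roll(s["ee_rot"],-1)).as_matrix();y=r[:,1]
print("key yaw",np.degrees(np.arctan2(y[1],y[0]))-90,"tilt",r[:2,2].round(3),"pos",s["position"].round(4),"F",s["contact_force"].round(1),"M",s["moment"].round(3),s["width"],s["qpos"][5],s["clock"])
E
python3 -m jog '[{"dx":0.006,"dy":0,"dz":0,"ax":0,"ay":0,"az":0.056,"grip":-1},{"dx":0.006,"dy":0,"dz":0,"ax":0,"ay":0,"az":0.112,"grip":-1},{"dx":0.006,"dy":0,"dz":0,"ax":0,"ay":0,"az":0.168,"grip":-1},{"dx":0.006,"dy":0,"dz":0,"ax":0,"ay":0,"az":0.224,"grip":-1},{"dx":0.006,"dy":0,"dz":0,"ax":0,"ay":0,"az":0.28,"grip":-1}]'>/dev/null; python3 st.py; python3 -m jog '[{"dx":0,"dy":0,"dz":0,"ax":0,"ay":0,"az":0.056,"grip":-1},{"dx":0,"dy":0,"dz":0,"ax":0,"ay":0,"az":0.112,"grip":-1},{"dx":0,"dy":0,"dz":0,"ax":0,"ay":0,"az":0.168,"grip":-1}]'>/dev/null; python3 st.py
```

```text
key yaw -34.96517055748015 tilt [ 0.003 -0.006] pos [ 0.5696 -0.2572  0.1136] F [-3.7 -0.9  5.5] M [-0.011  0.579  0.159] 0.012799102206995726 -1.4927241491731298 7.65
key yaw -50.06302630514107 tilt [ 0.002 -0.007] pos [ 0.5692 -0.2578  0.1136] F [-4.4 -2.2  5.2] M [-0.274  0.859  0.114] 0.01299083117861739 -1.2288874613036755 7.9
```

```bash
python3 -m jog '[{"dx":0,"dy":0,"dz":0,"ax":0,"ay":0,"az":0.056,"grip":-1},{"dx":0,"dy":0,"dz":0,"ax":0,"ay":0,"az":0.112,"grip":-1},{"dx":0,"dy":0,"dz":0,"ax":0,"ay":0,"az":0.168,"grip":-1},{"dx":0,"dy":0,"dz":0,"ax":0,"ay":0,"az":0.22,"grip":-1}]'>/dev/null; python3 st.py; python3 -m jog '[{"dx":0,"dy":0,"dz":0,"ax":0,"ay":0,"az":0.03,"grip":-1},{"dx":0,"dy":0,"dz":0,"ax":0,"ay":0,"az":0.05,"grip":-1},{"dx":0,"dy":0,"dz":0,"ax":0,"ay":0,"az":0.05,"grip":-1}]'>/dev/null; python3 st.py
```

```text
key yaw -69.8396041753535 tilt [ 0.001 -0.007] pos [ 0.5684 -0.2583  0.1136] F [-6.6 -3.2  6.5] M [-0.485  1.035  0.173] 0.013031657126843687 -0.8834413173395039 8.2333
key yaw -74.17616243388656 tilt [ 0.001 -0.007] pos [ 0.5683 -0.2584  0.1136] F [-4.7 -2.9  5.5] M [-0.451  1.099  0.095] 0.012905582474932538 -0.8079024848754984 8.4833
```

```bash
python3 -m jog '[{"dx":0,"dy":0,"dz":0,"ax":0,"ay":0,"az":0.03,"grip":-1},{"dx":0,"dy":0,"dz":0,"ax":0,"ay":0,"az":0.04,"grip":-1},{"dx":0,"dy":0,"dz":0,"ax":0,"ay":0,"az":0.04,"grip":-1}]'>/dev/null; python3 st.py; python3 -m jog '[{"dx":0,"dy":0,"dz":0,"ax":0,"ay":0,"az":0.03,"grip":-1},{"dx":0,"dy":0,"dz":0,"ax":0,"ay":0,"az":0.04,"grip":-1},{"dx":0,"dy":0,"dz":0,"ax":0,"ay":0,"az":0.04,"grip":-1}]'>/dev/null; python3 st.py
```

```text
key yaw -77.74418074523886 tilt [ 0.    -0.008] pos [ 0.5682 -0.2585  0.1136] F [-7.2 -3.5  6.7] M [-0.518  1.116  0.068] 0.013024796496477755 -0.7455550286801389 8.7333
key yaw -81.25754754864955 tilt [-0.001 -0.008] pos [ 0.5679 -0.2583  0.1136] F [-6.2 -3.8  7.6] M [-0.443  1.236  0.493] 0.012854876582388087 -0.6838883475570966 8.9833
```

```bash
python3 -m jog '[{"dx":0,"dy":0,"dz":0,"ax":0,"ay":0,"az":0.02,"grip":-1},{"dx":0,"dy":0,"dz":0,"ax":0,"ay":0,"az":0.03,"grip":-1},{"dx":0,"dy":0,"dz":0,"ax":0,"ay":0,"az":0.03,"grip":-1}]'>/dev/null; python3 st.py
```

```text
key yaw -83.8073303231058 tilt [-0.001 -0.008] pos [ 0.5677 -0.2583  0.1137] F [-7.1 -3.1  7.3] M [-0.365  1.206  1.292] 0.01315063684602585 -0.6387998882834827 9.2333
```

The stop is reached: moment jumped to 1.3 N m at key yaw −84°. I'll relax the twist, release, rise and look.

```bash
python3 -m jog '[{"dx":0,"dy":0,"dz":0,"ax":0,"ay":0,"az":-0.03,"grip":-1},{"dx":0,"dy":0,"dz":-0.004,"ax":0,"ay":0,"az":-0.045,"grip":-1},{"dx":0,"dy":0,"dz":-0.004,"ax":0,"ay":0,"az":-0.045,"grip":-1}]'>/dev/null; python3 st.py
python3 -m jog '[{"dx":0,"dy":0,"dz":0,"ax":0,"ay":0,"az":0,"grip":-0.2},{"dx":0,"dy":0,"dz":0,"ax":0,"ay":0,"az":0,"grip":-0.1},{"dx":0,"dy":0,"dz":0,"ax":0,"ay":0,"az":0,"grip":-0.1},{"dx":0,"dy":0,"dz":0,"ax":0,"ay":0,"az":0,"grip":-0.1},{"dx":0,"dy":0,"dz":0,"ax":0,"ay":0,"az":0,"grip":-0.1}]'; python3 st.py
python3 -m jog '[{"dx":0,"dy":0,"dz":-0.03,"ax":0,"ay":0,"az":0,"grip":-0.1},{"dx":0,"dy":0,"dz":-0.1,"ax":0,"ay":0,"az":0,"grip":-0.1},{"dx":0,"dy":0,"dz":-0.25,"ax":0,"ay":0,"az":0,"grip":-0.1},{"dx":0,"dy":0,"dz":-0.4,"ax":0,"ay":0,"az":0,"grip":-0.1},{"dx":0,"dy":0,"dz":-0.5,"ax":0,"ay":0,"az":0,"grip":-0.1}]'; python3 st.py
```

```text
key yaw -79.89991483691819 tilt [-0.    -0.007] pos [ 0.568  -0.2582  0.1137] F [-5.8 -1.8  3.6] M [-0.609  1.04   0.143] 0.012956780458976285 -0.7078081438637378 9.4833
clock: 9.9
position: [0.5704, -0.2565, 0.1132]
ee_rot: [0.003, 0.643, 0.766, -0.0]
contact_force: [-0.3, -0.2, 0.1]
width: 0.0387
gripper_force: 0.0
key yaw -80.01633030986883 tilt [ 0.004 -0.004] pos [ 0.5704 -0.2565  0.1132] F [-0.3 -0.2  0.1] M [ 0.021  0.017 -0.01 ] 0.03873245262772622 -0.7066040525573606 9.9
clock: 10.32
position: [0.5707, -0.2566, 0.2424]
ee_rot: [0.005, 0.643, 0.766, 0.0]
contact_force: [0.3, -0.0, 0.4]
width: 0.0387
gripper_force: 0.0
key yaw -80.01113036602179 tilt [ 0.008 -0.006] pos [ 0.5707 -0.2566  0.2424] F [ 0.3 -0.   0.4] M [ 0.052 -0.093 -0.008] 0.038739167526066313 -0.7067910417483411 10.3167
```

```bash
python3 -m jog '[{"dx":0.16,"dy":-0.1,"dz":-0.05,"ax":0,"ay":0,"az":0,"grip":-0.1},{"dx":0.32,"dy":-0.2,"dz":-0.1,"ax":0,"ay":0,"az":0,"grip":-0.1},{"dx":0.48,"dy":-0.3,"dz":-0.1,"ax":0,"ay":0,"az":0,"grip":-0.1},{"dx":0.64,"dy":-0.4,"dz":-0.1,"ax":0,"ay":0,"az":0,"grip":-0.1},{"dx":0.7,"dy":-0.4,"dz":-0.1,"ax":0,"ay":0,"az":0,"grip":-0.1}]'
python3 - <<'E'
from h import *
from rig import manip
import cv2
t=manip.get_image("top")["img"][:,:,::-1];s=manip.get_image("scene")["img"][:,:,::-1]
f=lambda im,x,y,w,h:cv2.resize(im[y:y+h,x:x+w],(400,320),interpolation=2)
cv2.imwrite("pics/g6.png",np.hstack([f(t,355,160,50,40),f(s,285,145,70,56)]))
E
```

```text
clock: 10.73
position: [0.4384, -0.0999, 0.2631]
ee_rot: [0.003, 0.643, 0.766, -0.0]
contact_force: [0.7, 1.5, 1.3]
width: 0.0384
gripper_force: 0.0
```

View pics/g6.png

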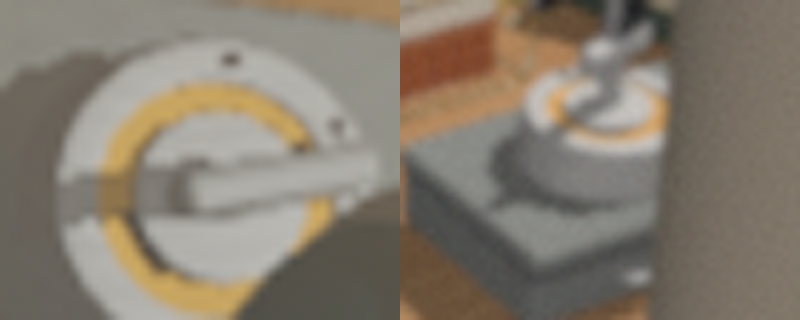

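The key stands upright with its collar flat on the plug. The plug's black bar at (303,145) points at the second pip (338,127), so the lock is at the stop. The robot is clear.

```bash
python3 -c "
from rig import manip;print(manip.sign_off())"
```

```text
the job is handed in; nothing more can be done
None
```

The tee key is standing in the cash box lock with its collar down, turned clockwise to the stop. The knob key was left in the block, and I handed the job in at about 11 s on the robot's clock.

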